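# Move a finished wax block from the vice to a ratchet clamp, three clicks, hold

## Task

Slide the vice's front jaw open by at least a centimetre, lift the finished green wax block out and stand it on end in the nest of the ratchet clamp, then let go of it; after that pull the clamp's red-knobbed lever round from its rest by exactly three clicks, never a fourth, so that the pusher grips the block, and finish while still holding the lever at the third click (it springs back when let go). Leave the jaw open and everything else on the bench where it lies.

Things in the scene. Friction and masses are not known exactly. Their poses are not given: they have to be found in the camera images.
- bench_vice: Small blue bench vice fixed to the table, 96 mm high. Origin on the table under its foot; z up; x from the moving front jaw to the fixed jaw; y along the jaws. The fixed jaw's face is the plane x = 0; the jaws are 54 mm wide along y, centred on y = +8 mm. A part between them stands on rails at z = 64 mm. A T bar hangs about 42 mm in front of jaw_top, up to z = 80 mm, and moves with it.
- bench_vice_jaw (a joint): Opening of the front jaw in m, 0 to 0.040; the gap between the jaws is this plus 5 mm. The jaw slides along the vice's -x with about 4 N friction and stays where it is left. It starts at about 0.018, closed round the block with under 1.5 mm of play.
- jaw_top (a point): Middle of the front jaw's top face, 95 mm above the table; moves with the jaw, axes as the vice's. The front jaw is here 54 mm wide along y and 20 mm thick along x (about 10 mm either side of this point): it can be pinched from above across its 54 mm width, on its two ends, down to 16 mm below this point.
- wax_block: Green carving-wax block, 34 x 62 x 22 mm along its own x, y, z, about 0.11 kg. Origin in the middle of one 34 x 62 mm face. It starts standing on end in the vice: own y up, its 22 mm thickness between the jaws, its 34 mm width along the jaws, its upper 30 mm clear above the jaws.
- wax_foot (a point): Centre of the block's 34 x 22 mm lower end, as it starts; in the nest it stands on this end.
- wax_top (a point): Centre of the block's upper end, 62 mm above wax_foot.
- clamp: Ratchet clamp, a grey base plate 180 x 170 x 12 mm fixed to the table. Origin on the table under the plate (plate centre at x = +5, y = +5 mm); z up; x is the way the pusher pushes, towards the steel back stop. It starts in various places, turned up to 15 degrees either way from the world's axes.
- nest (a point): Middle of the nest's floor (the plate's top, 12 mm above the table), axes as the clamp's. From here the pocket reaches 16 mm along +x to the steel back stop (30 mm high), 16 mm along -x to the pusher (21 mm high) and 22 mm along +-y to the cheeks (16 mm high, 7 mm thick). The block stands in it with its 22 mm thickness along the clamp's x and its 34 mm width along y, either way round.
- ratchet (a joint): Lever angle in rad, 0 at rest on its stop, growing anticlockwise seen from above, to 1.31. A click every 0.262 rad: 0.262, 0.524, 0.785 (the third), 1.047, 1.309, as a sprung roller drops between the wheel's brass pins. A spring always pulls the lever back to 0; to move it takes 1 to 10 N at the knob, rising before each click and dropping at it.
- lever_axis (a point): Centre of the lever's upright axis, at the height of the lever arm (44 mm above the table). The wheel with the pins round it has 43 mm radius and lies 20 to 38 mm above the table, the hub on it up to 54 mm.
- lever_knob (a point): Middle of the upright red grip on the lever's end, 92 mm from lever_axis, 75 mm above the table; axes turn with the lever. The grip is a round post of 14 mm diameter from 55 to 84 mm above the table, with an 18 mm head up to 100 mm. The lever arm below it (40 to 48 mm high, 18 mm wide) points from lever_axis to it.
- pusher: Black rubber pusher pad of the clamp, 36 mm wide, 18 mm high, moved 5 mm a click along the clamp's x by the lever. It meets the block at about the second click and its spring presses the block against the back stop at the third, with about 5 N. Its origin is no useful point.
- bench_block: Bystander: bare steel bench block, 50 x 50 x 18 mm, loose.
- glue_bottle: Bystander: small white glue bottle with a red nozzle lying flat, 84 x 22 x 14 mm, loose.
Not all that is in view belongs to the job. Leave any black look-alike of the wax_block alone.

How it is judged:
By the outcome, as a careful person would: the job done as asked, in the order asked, and still so for the second after the job is handed in, while the arm keeps its last pose, push and grip.
It also fails if it takes over 54 s, if anything falls off the work surface, if the arm or the gripper's body presses on something with over 40 N, if the wrist force passes 120 N, or if a joint passes its speed limit or range.

## Robot

A 7-joint arm with a two-finger parallel gripper is mounted at the origin on a cart in front of the work surface, level with it; the furniture and walls round the work are solid. World frame = base frame: x ahead of the robot, y to its left, z up, the work surface at z = 0. Lengths are in mm, angles in degrees, forces in N, time in s.
With the tool pointing down it reaches from about 425 to 825 mm from the base axis. Payload 3.6 kg.
Tool frame: the origin (TCP) lies between the finger pads; the fingertips stand 11 mm ahead of it and the grasp point (between the pads) lies 8 mm behind it; z points along the fingers, y is the line along which they close (so a half turn about z gives the same grasp; the last joint's range is limited). The gripper opens to 93 mm and grips with 3 to 60 N. Pads are 15 mm wide; open, the fingers measure 128 mm over their backs; the gripper's body (75 mm by 188 mm) begins 65 mm behind the grasp point.
Start: joints at [73.768, 35.231, -0.722, 81.555, 0.464, 63.22, -2.315], TCP at [165.105, -628.652, 229.64] pointing down, gripper open.
Joint ranges: [-178.69, 178.69], [-17.37, 117.87], [-77.05, 75.6], [15.02, 138.74], [-78.02, 258.01], [0.78, 113.62], [-162.83, 162.83]. Speed limits (degrees/s): [159.86, 159.86, 180, 180, 180, 180, 180].

## Interface

Orientations are given as a 3x3 rotation matrix whose columns are the frame's x, y, z axes.
In Python, from station import env gives the robot as it stands.
- The arm moves only by the tool play_rows, never from a script. Its arguments are lists of equal length, an entry for each row: "jaw": the closure, from -1 (fully open) to 1 (shut); "linear": the shift along the tool's x, y, z in mm, a list of three; "rot": the turn, a rotation vector about the tool's x, y, z in rad, a list of three. A call has 1 to 12 rows; each row is the pose to reach, as a shift and turn from the pose commanded when the call began, along the tool's axes at that moment; what a row does not reach only later rows make up. A row lasts 1/10 s, in which the tool goes at most 50 mm and 8.59 degrees, less where a joint would pass 70% of its speed; a pose out of reach is approached as far as the arm can. A call with a gripper value outside its range is refused whole. The fingers move at their own pace and stop on an object; "newtons" is the grip in N (left out, the last holds). Time passes only in rows, so rows that repeat a pose let the fingers close. It gives the time, the measured TCP pose, the force, the opening and the grip force at its end, in the units of the state.
- env.read_state(): the state, without advancing time (a new reading comes with each control period).
- env.grab_frame(name): name is "side" or "top" or "wrist"; returns a dict with "img" (400x640x3 uint8, blue, green, red), "camera_matrix" (3x3 intrinsics, pixels), "D" ([k1, k2, p1, p2, k3] as OpenCV has them; the pictures are not rectified), "world_from_camera" (4x4, takes a point from camera to world coordinates). Camera axes: x right, y down, z forward; pixel columns grow to the right and rows downward; lengths in mm; the calibration is good to about 2 mm. A picture is of the moment at which its call begins. There is no depth.
- env.hand_in(): hands the job in; it is judged then, once.
Trained networks look in the newest picture that a camera, given by its name, has taken for a name from the list of things; names that differ only in an ending like _2 or _b are one class to them, and where a whole thing is asked for, a point or a joint stands for the part that bears it (a point fixed in the world has none). Each returns a list of dicts, best first, with "confidence" (0 to 1); they miss things now and then, are a little off and sometimes report something else, mostly with a low value. They report only what shows in the picture. A call takes as long as a camera call. They do not tell look-alikes from the thing itself.
- env.trace(camera, thing): "pixels" (400x640 bool, what is visible of it) and "extent" ([left, top, width, height] in pixels, round what is visible of it).
The state is a dict: "time_s": time; "qpos": joint angles; "qvel": joint speeds; "effort": joint torques, N m; "position": TCP position; "tool_rot": TCP orientation; "wrist_force": force on the tool from outside, world axes, zero at the start; "moment": the same for the moment, N m; "gripper_width": opening from 0.0 (shut) to 1.0 (fully open); "finger_force": force on a finger pad.
Only numpy, scipy, OpenCV 4.12 (cv2) and the standard library are available. Lean on these libraries where they do the work, as an engineer would, in place of code of your own. Each camera call takes 0.05 s, during which the arm holds its last target. There are 200 camera calls.

## Working session

There is one attempt and no reset: what is moved stays moved. The work goes in short steps, Python scripts to look and compute and a tool call to move; the robot and the scene stay as the last step left them, time stands still between calls to the robot, and variables do not carry over. Pictures are saved under pics/ and viewed, at most 10 in all, crops included, and the job is handed in when it is done.

Besides the shell and the picture viewer there is one more tool, called after "Call:" as a command line: name --argument value ..., lists and objects as JSON in quotes. play_rows: Moves the arm, as the interface text tells. Its arguments: {"type":"object","properties":{"jaw":{"type":"array"},"linear":{"type":"array"},"rot":{"type":"array"},"newtons":{"type":"number"}},"required":["jaw","linear","rot"]}

```bash
mkdir -p pics; ls; cat > h.py <<'E'
import numpy as np, cv2
from station import env
def ray(f,px):
    K=np.array(f["camera_matrix"]);D=np.array(f["D"],float);T=np.array(f["world_from_camera"])
    p=cv2.undistortPoints(np.array(px,float).reshape(-1,1,2),K,D).reshape(-1,2)
    d=np.c_[p,np.ones(len(p))]@T[:3,:3].T
    return T[:3,3],d
def onz(f,px,z):
    o,d=ray(f,px); return o+d*((z-o[2])/d[:,2])[:,None]
def proj(f,P):
    T=np.linalg.inv(np.array(f["world_from_camera"]))
    r,_=cv2.Rodrigues(T[:3,:3])
    return cv2.projectPoints(np.array(P,float).reshape(-1,1,3),r,T[:3,3],np.array(f["camera_matrix"]),np.array(f["D"],float))[0].reshape(-1,2)
def look(*cams):
    return {c:env.grab_frame(c) for c in cams}
E
python3 - <<'E'
from h import *
s=env.read_state();print(s)
F=look("top","side","wrist")
for c,f in F.items():
    cv2.imwrite(f"pics/a_{c}.png",f["img"]);print(c,np.round(f["world_from_camera"],2).tolist(),np.array(f["camera_matrix"]).tolist())
for c in ("top","side"):
  for t in ("bench_vice","jaw_top","wax_block","clamp","lever_knob","pusher","bench_block","glue_bottle"):
    for r in env.trace(c,t)[:2]:
        m=r["pixels"];ys,xs=np.nonzero(m);print(c,t,round(r["confidence"],2),r["extent"],xs.mean().round(1),ys.mean().round(1),cv2.minAreaRect(np.c_[xs,ys].astype(np.float32)))
E
```

```text
pics
{'time_s': 0.0, 'qpos': array([73.77017947, 35.28920031, -0.72445491, 81.63942657,  0.46649321,
       63.21946667, -2.31580658]), 'qvel': array([ 0.05535991,  0.08481451, -0.01466563, -0.05398004, -0.00341333,
       -0.04308317,  0.03242187]), 'effort': array([-2.90575290e-04, -4.58934653e+01,  2.09301012e-01, -1.65742028e+01,
       -6.09653117e-02,  2.05179682e-02,  2.41807757e-04]), 'position': array([ 164.89002398, -627.95828244,  228.49259922]), 'tool_rot': array([[ 9.67194130e-01,  2.54037451e-01, -6.98847719e-04],
       [ 2.54038406e-01, -9.67191065e-01,  2.43559955e-03],
       [-5.71857687e-05, -2.53323175e-03, -9.99996790e-01]]), 'wrist_force': array([0.39946686, 0.62247563, 0.03814456]), 'moment': array([-0.00045708,  0.02834451,  0.01139327]), 'finger_force': 0.0, 'gripper_width': 0.9967676167139595}
top [[-0.01, -0.99, 0.16, 374.42], [-1.0, 0.01, 0.01, -214.49], [-0.01, -0.16, -0.99, 934.74], [0.0, 0.0, 0.0, 1.0]] [[416.40992927727046, 0.0, 319.16866171701594], [0.0, 416.40992927727046, 201.9553897303921], [0.0, 0.0, 1.0]]
side [[-0.07, 0.71, -0.7, 1351.63], [1.0
[... 3103 characters left out ...]
6, 39.5] 299.0 208.9 ((304.45465087890625, 207.66583251953125), (26.69357681274414, 57.96247482299805), 69.27444458007812)
side pusher 0.6 [247.3, 216.1, 10.0, 9.4] 252.5 219.7 ((252.5, 220.0), (8.0, 13.0), 90.0)
side bench_block 0.67 [218.6, 259.1, 26.7, 21.5] 231.6 271.4 ((231.57351684570312, 271.4559326171875), (20.236831665039062, 23.838302612304688), 59.03623962402344)
side glue_bottle 0.61 [274.3, 254.3, 19.1, 20.2] 285.3 263.3 ((283.6658630371094, 265.09161376953125), (8.58388900756836, 28.073537826538086), 50.710594177246094)
side glue_bottle 0.34 [275.5, 186.4, 54.3, 39.0] 298.5 209.0 ((304.6200866699219, 207.6031951904297), (26.69357681274414, 59.02415084838867), 69.27444458007812)
```

```bash
python3 - <<'E'
import cv2
a=cv2.imread("pics/a_top.png")[125:275,215:435];b=cv2.imread("pics/a_side.png")[175:300,210:410]
cv2.imwrite("pics/b1.png",cv2.resize(a,(792,540),interpolation=cv2.INTER_CUBIC));cv2.imwrite("pics/b2.png",cv2.resize(b,(800,500),interpolation=cv2.INTER_CUBIC))
E
```

```text
(no output)
```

View pics/b1.png

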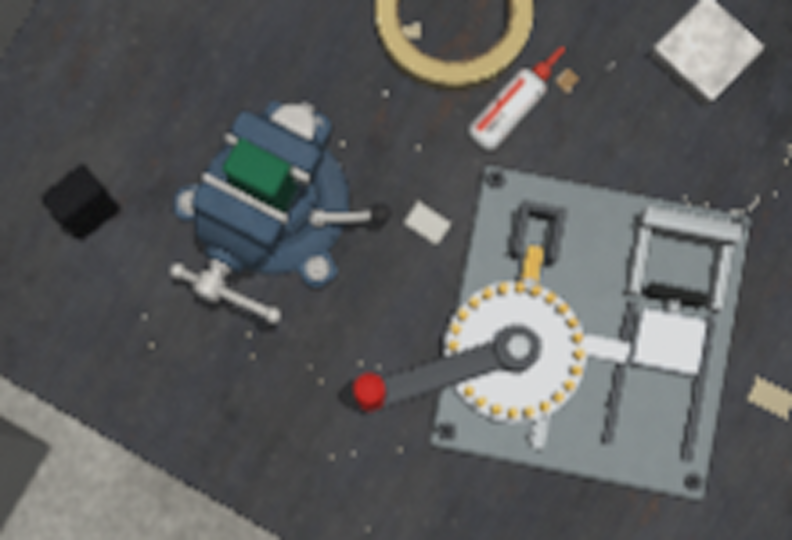

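View pics/b2.png

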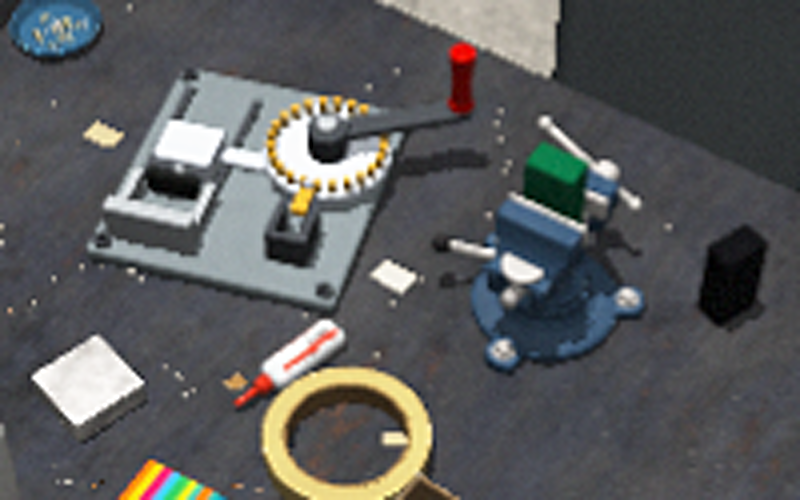

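```bash
python3 - <<'E'
from h import *
f=env.grab_frame("top");g=env.grab_frame("side")
c=lambda *p:[(215+u/3.6,125+v/3.6) for u,v in p]
d=lambda *p:[(210+u/4,175+v/4) for u,v in p]
print("wax top",onz(f,c((255,160)),126), onz(g,d((557,163)),126))
print("jaw edges",onz(f,c((207,178),(285,220),(225,140),(305,178)),95))
print("plate",onz(f,c((487,168),(748,212),(703,498),(433,442)),12).round(0).tolist())
print("plate side",onz(g,d((190,70),(90,253),(333,312)),12).round(0).tolist())
print("axis",onz(f,c((519,347)),54),onz(g,d((329,122)),54))
print("knob",onz(f,c((369,391)),100),onz(g,d((462,48)),100))
print("nest pad",onz(f,c((680,290)),33), "stop",onz(f,c((690,222)),42))
E
```

```text
wax top [[ 573.53133031 -140.64636373  126.        ]] [[ 572.51879336 -137.21381181  126.        ]]
jaw edges [[ 570.77614083 -110.30015903   95.        ]
 [ 545.81920915 -155.2168942    95.        ]
 [ 593.14464877 -120.42209314   95.        ]
 [ 570.31793581 -166.614967     95.        ]]
plate [[595.0, -277.0, 12.0], [565.0, -439.0, 12.0], [389.0, -404.0, 12.0], [423.0, -241.0, 12.0]]
plate side [[393.0, -393.0, 12.0], [568.0, -432.0, 12.0], [604.0, -271.0, 12.0]]
axis [[ 476.63415357 -290.81202773   54.        ]] [[ 478.30062813 -284.6615628    54.        ]]
knob [[ 447.22843218 -202.78945665  100.        ]] [[ 449.16786572 -199.40752275  100.        ]]
nest pad [[ 513.18855195 -390.94326579   33.        ]] stop [[ 553.39787667 -396.82183689   42.        ]]
```

Call:
play_rows --jaw '[-1,-1,-1,-1,-1,-1,-1,-1,-1,-1,-1,-1]' --linear '[[503,-385,-40],[503,-385,-40],[503,-385,-40],[503,-385,-40],[503,-385,-40],[503,-385,-40],[503,-385,-40],[503,-385,-40],[503,-385,-40],[503,-385,-40],[503,-385,-40],[503,-385,-40]]' --rot '[[0,0,0.763],[0,0,0.763],[0,0,0.763],[0,0,0.763],[0,0,0.763],[0,0,0.763],[0,0,0.763],[0,0,0.763],[0,0,0.763],[0,0,0.763],[0,0,0.763],[0,0,0.763]]'

```text
time_s: 2.25
position: [533.2, -154.7, 268.0]
tool_rot: [[0.875, -0.485, 0.001], [-0.485, -0.875, -0.0], [0.001, -0.0, -1.0]]
wrist_force: [1.5, -0.2, -0.8]
gripper_width: 1.0
finger_force: 0.0
```

```bash
python3 - <<'E'
from h import *
f=env.grab_frame("wrist");print(env.read_state()["position"],np.array(f["world_from_camera"]).round(2).tolist())
im=f["img"].copy()
np.savez("w1.npz",**{k:np.array(f[k]) for k in f})
print(proj(f,[[554,-128,95],[573,-139,126]]))
cv2.imwrite("pics/c.png",cv2.resize(im,(800,500),interpolation=cv2.INTER_CUBIC))
E
```

```text
[ 539.67087248 -143.53596034  268.0485415 ] [[-0.49, -0.84, -0.25, 603.91], [-0.87, 0.47, 0.14, -193.02], [0.0, 0.28, -0.96, 423.01], [0.0, 0.0, 0.0, 1.0]]
[[281.87721614 177.00976611]
 [278.2232061  159.94062505]]
```

View pics/c.png

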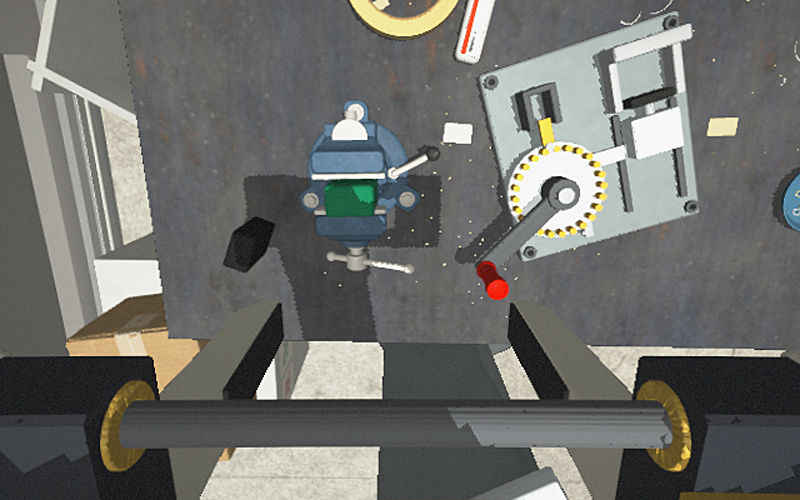

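```bash
python3 - <<'E'
from h import *
f=dict(np.load("w1.npz"))
cv2.imwrite("pics/d.png",cv2.resize(f["img"][110:215,220:360],(800,600),interpolation=cv2.INTER_CUBIC))
E
```

```text
(no output)
```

View pics/d.png

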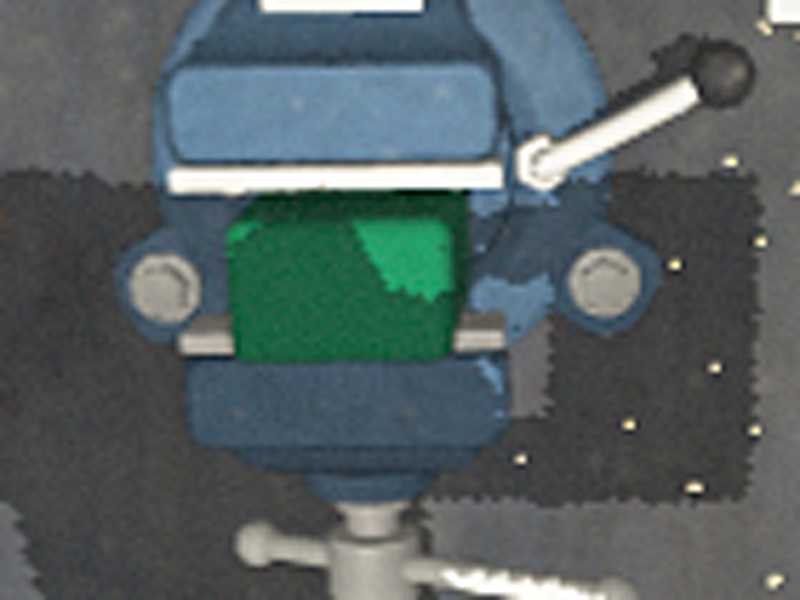

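```bash
python3 - <<'E'
from h import *
f=dict(np.load("w1.npz"))
c=lambda *p:[(220+(u+.5)/5.714-.5,110+(v+.5)/5.714-.5) for u,v in p]
w=onz(f,c((230,218),(452,218),(235,362),(450,362)),126);print(w,w.mean(0),np.linalg.norm(w[0]-w[1]),np.linalg.norm(w[0]-w[2]))
j=onz(f,c((180,330),(506,330),(188,445),(508,445)),95);print(j,j.mean(0))
x=onz(f,c((168,190),(503,188)),95);print(x,x.mean(0))
for P in (w[[0,1]],w[[2,3]],j[[0,1]],j[[2,3]],x):
    d=P[0]-P[1];print(np.degrees(np.arctan2(-d[0],d[1])),np.linalg.norm(d))
print(env.read_state()["position"])
E
```

```text
[[ 589.38232474 -130.79391249  126.        ]
 [ 573.5513288  -159.36326008  126.        ]
 [ 570.60252703 -120.08644319  126.        ]
 [ 554.93770817 -148.33326197  126.        ]] [ 572.11847219 -139.64421943  126.        ] 32.66233387616253 21.6178329418189
[[ 576.11986885 -107.36896332   95.        ]
 [ 550.01588929 -154.44795639   95.        ]
 [ 558.82471878  -98.11566322   95.        ]
 [ 532.75367558 -145.10434831   95.        ]] [ 554.42853813 -126.25923281   95.        ]
[[ 596.5740781  -117.91153392   95.        ]
 [ 570.58541484 -165.48570937   95.        ]] [ 583.57974647 -141.69862164   95.        ]
-28.99194211291795 32.66233387616253
-29.01140568859457 32.29967988580871
-29.00713775677674 53.831675967629316
-29.023117597039583 53.73672691911842
-28.646751445463796 54.209895666546515
[ 539.67087248 -143.53596034  268.0485415 ]
```

Call:
play_rows --jaw '[-1,-1,-1,-1]' --linear '[[4,-22,50],[4,-22,90],[4,-22,90],[4,-22,90]]' --rot '[[0,0,0],[0,0,0],[0,0,0],[0,0,0]]'

```text
time_s: 2.7
position: [546.1, -139.9, 177.8]
tool_rot: [[0.874, -0.485, -0.001], [-0.485, -0.874, -0.0], [-0.0, 0.001, -1.0]]
wrist_force: [-0.0, -1.0, 0.4]
gripper_width: 0.997
finger_force: 0.0
```

Call:
play_rows --jaw '[-1,-1,-1,-1,-1]' --linear '[[1,-16,20],[1,-16,50],[1,-16,50],[1,-16,50],[1,-16,50]]' --rot '[[0,0,0],[0,0,0],[0,0,0],[0,0,0],[0,0,0]]'

```text
time_s: 3.2
position: [556.4, -127.0, 130.1]
tool_rot: [[0.874, -0.486, 0.005], [-0.486, -0.874, -0.001], [0.005, -0.001, -1.0]]
wrist_force: [0.2, -0.2, 0.4]
gripper_width: 1.0
finger_force: 0.0
```

```bash
python3 - <<'E'
from h import *
f=env.grab_frame("wrist");s=env.read_state();print(s["position"],s["time_s"])
print(proj(f,[[554.4,-126.3,95],[572.1,-139.6,126]]))
cv2.imwrite("pics/e.png",f["img"][120:400,60:580])
E
```

```text
[ 556.21073733 -126.80247016  129.87213589] 3.25
[[318.18830971 242.39721455]
 [324.80038518 225.84193235]]
```

View pics/e.png

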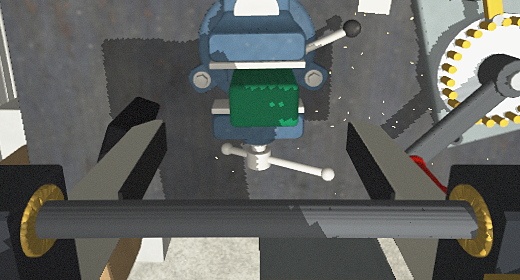

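Call:
play_rows --jaw '[-1,-1,-1,1,1,1,1,1,1,1]' --linear '[[-2,0,20],[-2,0,39],[-2,0,39],[-2,0,39],[-2,0,39],[-2,0,39],[-2,0,39],[-2,0,39],[-2,0,39],[-2,0,39]]' --rot '[[0,0,0],[0,0,0],[0,0,0],[0,0,0],[0,0,0],[0,0,0],[0,0,0],[0,0,0],[0,0,0],[0,0,0]]' --newtons 25

```text
time_s: 4.25
position: [552.7, -125.8, 88.8]
tool_rot: [[0.874, -0.485, -0.0], [-0.485, -0.874, -0.001], [0.0, 0.001, -1.0]]
wrist_force: [-1.9, -1.6, 2.9]
gripper_width: 0.573
finger_force: 25.0
```

Call:
play_rows --jaw '[1,1,1,1,1,1,-1,-1,-1,-1]' --linear '[[-3,0,-1],[-7,0,-1],[-11,0,-1],[-15,0,-1],[-17,0,-1],[-17,0,-1],[-17,0,-1],[-17,0,-1],[-17,0,-1],[-17,0,-1]]' --rot '[[0,0,0],[0,0,0],[0,0,0],[0,0,0],[0,0,0],[0,0,0],[0,0,0],[0,0,0],[0,0,0],[0,0,0]]'

```text
time_s: 5.25
position: [538.4, -115.4, 89.6]
tool_rot: [[0.875, -0.484, 0.0], [-0.484, -0.875, 0.001], [-0.0, -0.001, -1.0]]
wrist_force: [-0.7, -0.6, -0.3]
gripper_width: 0.865
finger_force: 0.0
```

Call:
play_rows --jaw '[-1,-1,-1,-1]' --linear '[[0,0,-40],[0,0,-80],[0,0,-100],[0,0,-100]]' --rot '[[0,0,0],[0,0,0],[0,0,0],[0,0,0]]'

```text
time_s: 5.65
position: [540.5, -116.4, 192.9]
tool_rot: [[0.875, -0.484, 0.008], [-0.485, -0.875, -0.001], [0.007, -0.003, -1.0]]
wrist_force: [0.0, -0.5, 0.6]
gripper_width: 0.999
finger_force: 0.0
```

```bash
python3 - <<'E'
from h import *
f=env.grab_frame("wrist");s=env.read_state();print(s["position"],s["time_s"])
np.savez("w2.npz",**{k:np.array(f[k]) for k in f})
u,v=proj(f,[[572.1,-139.6,126]])[0];print(u,v)
u0,v0=int(u)-80,int(v)-50
print(u0,v0)
cv2.imwrite("pics/f.png",cv2.resize(f["img"][v0:v0+120,u0:u0+160],(800,600),interpolation=cv2.INTER_CUBIC))
E
```

```text
[ 539.03511776 -116.14093785  190.77493617] 5.7
325.46185640774485 163.29112653349296
245 113
```

View pics/f.png

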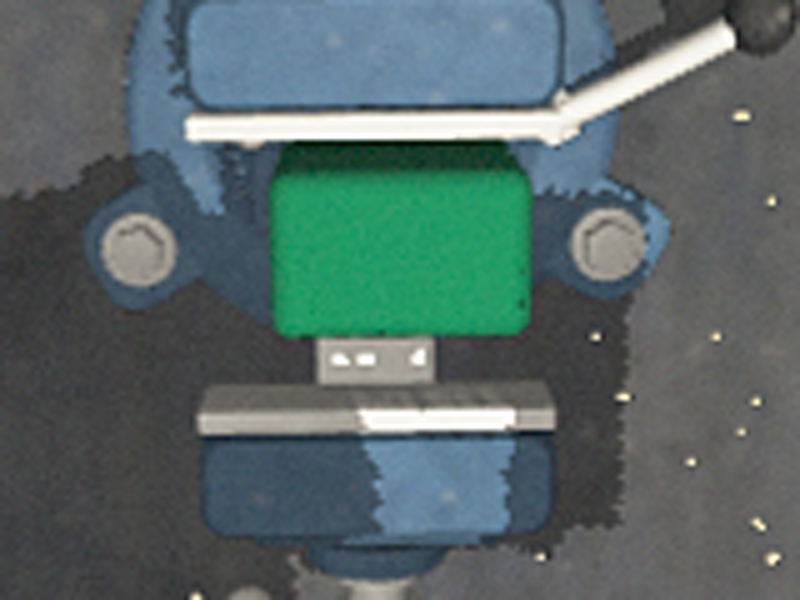

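```bash
python3 - <<'E'
from h import *
f=dict(np.load("w2.npz"))
c=lambda *p:[(245+(u+.5)/5-.5,113+(v+.5)/5-.5) for u,v in p]
w=onz(f,c((272,172),(530,172),(272,337),(530,337)),126);print(w.mean(0),np.linalg.norm(w[0]-w[1]),np.linalg.norm(w[0]-w[2]))
d=w[0]-w[1];print(np.degrees(np.arctan2(-d[0],d[1])))
s=env.read_state();R=s["tool_rot"];print(s["position"],R.T@(np.r_[w.mean(0)[:2],109]-s["position"]))
E
```

```text
[ 572.06059261 -139.09136366  126.        ] 32.458741660651384 21.28046836806427
-28.99860033631236
[ 539.03511776 -116.14093785  190.77493617] [39.77329831  4.21171717 81.88339514]
```

Call:
play_rows --jaw '[-1,-1,-1,-1,-1]' --linear '[[20,4,20],[40,4,45],[40,4,45],[40,4,45],[40,4,45]]' --rot '[[0,0,0],[0,0,0],[0,0,0],[0,0,0],[0,0,0]]'

```text
time_s: 6.2
position: [570.8, -138.6, 144.6]
tool_rot: [[0.875, -0.484, -0.001], [-0.484, -0.875, 0.001], [-0.001, -0.0, -1.0]]
wrist_force: [-0.3, -0.0, 0.8]
gripper_width: 0.999
finger_force: 0.0
```

Call:
play_rows --jaw '[-1,-1,-1,1,1,1,1,1,1,1]' --linear '[[1,0,20],[1,0,35],[1,0,35],[1,0,35],[1,0,35],[1,0,35],[1,0,35],[1,0,35],[1,0,35],[1,0,35]]' --rot '[[0,0,0],[0,0,0],[0,0,0],[0,0,0],[0,0,0],[0,0,0],[0,0,0],[0,0,0],[0,0,0],[0,0,0]]' --newtons 18

```text
time_s: 7.2
position: [572.2, -139.8, 109.5]
tool_rot: [[0.875, -0.485, -0.0], [-0.485, -0.875, 0.0], [-0.0, -0.0, -1.0]]
wrist_force: [-0.0, 0.1, 0.2]
gripper_width: 0.448
finger_force: 0.0
```

Call:
play_rows --jaw '[1,1,1,1,1,1,1,1]' --linear '[[0,0,0],[0,0,0],[0,0,0],[0,0,0],[0,0,-15],[0,0,-50],[0,0,-100],[0,0,-110]]' --rot '[[0,0,0],[0,0,0],[0,0,0],[0,0,0],[0,0,0],[0,0,0],[0,0,0],[0,0,0]]'

```text
time_s: 8.0
position: [575.3, -140.8, 225.1]
tool_rot: [[0.874, -0.485, 0.011], [-0.485, -0.875, -0.002], [0.011, -0.003, -1.0]]
wrist_force: [0.5, 0.3, -0.8]
gripper_width: 0.365
finger_force: 17.9
```

Call:
play_rows --jaw '[1,1,1,1,1,1,1,1,1]' --linear '[[5,40,0],[10,80,0],[16,125,0],[22,170,0],[28,215,0],[32,250,0],[32,259,0],[32,259,0],[32,259,0]]' --rot '[[0,0,-0.05],[0,0,-0.1],[0,0,-0.16],[0,0,-0.22],[0,0,-0.28],[0,0,-0.314],[0,0,-0.314],[0,0,-0.314],[0,0,-0.314]]'

```text
time_s: 8.9
position: [475.6, -379.6, 218.9]
tool_rot: [[0.982, -0.189, 0.0], [-0.189, -0.982, 0.003], [-0.0, -0.003, -1.0]]
wrist_force: [-0.3, -0.6, -1.4]
gripper_width: 0.364
finger_force: 17.9
```

```bash
python3 - <<'E'
from h import *
f=env.grab_frame("wrist");s=env.read_state();print(s["position"],s["tool_rot"],s["time_s"])
np.savez("w3.npz",**{k:np.array(f[k]) for k in f})
print(proj(f,[[533,-393,12],[477,-290,54],[448,-201,100]]))
cv2.imwrite("pics/g.png",cv2.resize(f["img"][0:300,120:520],(800,600),interpolation=cv2.INTER_CUBIC))
E
```

```text
[ 476.09629917 -379.0877673   219.0417253 ] [[ 9.82269072e-01 -1.87475937e-01  4.92939158e-04]
 [-1.87476582e-01 -9.82266120e-01  2.40852142e-03]
 [ 3.26576247e-05 -2.45823065e-03 -9.99996978e-01]] 8.95
[[319.34553569 116.91982961]
 [223.7577083  200.37036341]
 [117.52917317 266.80657264]]
```

View pics/g.png

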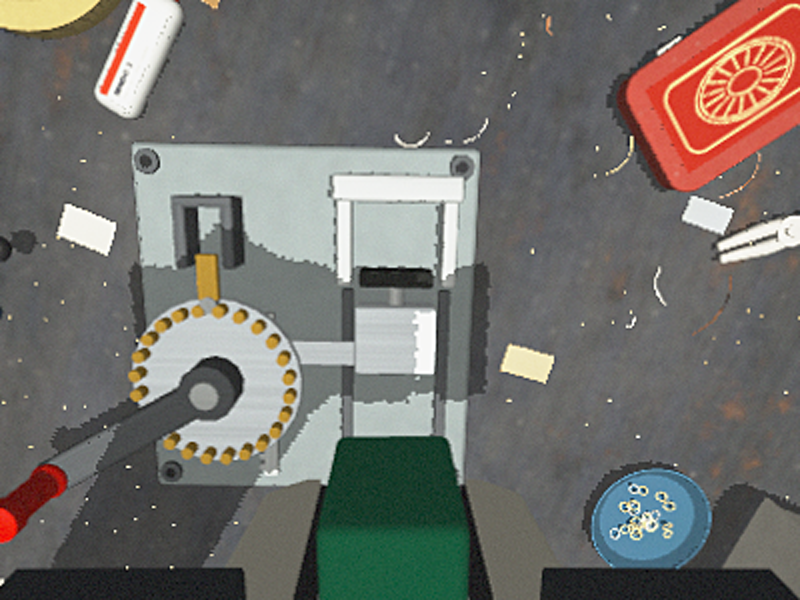

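```bash
python3 - <<'E'
from h import *
f=dict(np.load("w3.npz"))
c=lambda *p:[(120+(u+.5)/2-.5,(v+.5)/2-.5) for u,v in p]
P=onz(f,c((133,142),(481,150),(158,485)),12);print("plate",P.round(1).tolist())
d=P[0]-P[1];print(np.degrees(np.arctan2(-d[0],d[1])),np.linalg.norm(d)); d=P[0]-P[2];print(np.degrees(np.arctan2(d[1],d[0])))
S=onz(f,c((331,199),(466,202)),42);d=S[0]-S[1];print("stop",S.round(1).tolist(),np.degrees(np.arctan2(-d[0],d[1])))
C=onz(f,c((352,240),(442,240)),28);print("cheek inner",C.round(1).tolist(),np.linalg.norm(C[0]-C[1]))
Q=onz(f,c((361,268),(433,269)),33);print("push",Q.round(1).tolist())
print("axis",onz(f,c((204,396)),54),"knob",onz(f,c((5,525)),100))
cv2.imwrite("pics/g2.png",cv2.resize(f["img"][80:160,270:370],(800,640)[0:2],interpolation=cv2.INTER_CUBIC)[:600])
E
```

```text
plate [[599.4, -275.5, 12.0], [564.4, -439.2, 12.0], [425.1, -236.4, 12.0]]
-12.057697413813221 167.4078085886831
-12.621126775767149
stop [[555.9, -365.8, 42.0], [543.1, -425.5, 42.0]] -12.148424931279967
cheek inner [[535.7, -370.4, 28.0], [527.5, -412.7, 28.0]] 43.085631443503196
push [[522.4, -372.3, 33.0], [515.4, -405.9, 33.0]]
axis [[ 479.85693249 -288.82350469   54.        ]] knob [[ 451.30574274 -206.34449706  100.        ]]
```

View pics/g2.png

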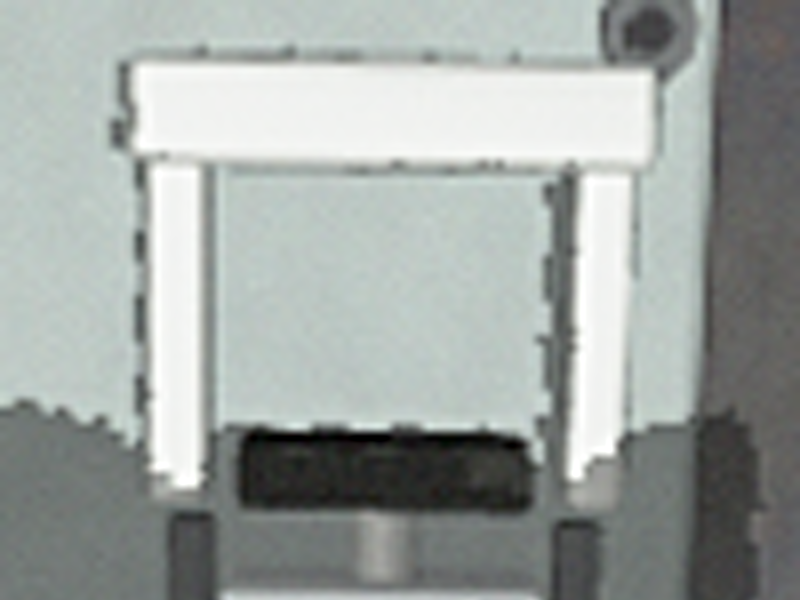

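```bash
python3 - <<'E'
from h import *
f=dict(np.load("w3.npz"))
c=lambda *p:[(270+(u+.5)/8-.5,80+(v+.5)/8-.5) for u,v in p]
for yw in (-12.15,):
    a=np.radians(yw);X=np.array([np.cos(a),np.sin(a)]);Y=np.array([-np.sin(a),np.cos(a)])
    S=onz(f,c((135,160),(655,165)),42);d=S[0]-S[1];print(np.degrees(np.arctan2(-d[0],d[1])),np.linalg.norm(d),S[:,:2]@X,S[:,:2]@Y)
    L=onz(f,c((205,300),(578,300)),28);print("cheek y",L[:,:2]@Y)
    L=onz(f,c((150,300),(632,300)),28);print("cheek outer y",L[:,:2]@Y)
    Fl=onz(f,c((215,300),(552,300)),12);print("floor y",Fl[:,:2]@Y)
    Q=onz(f,c((240,432),(530,435)),15);print("push",Q[:,:2]@X,Q[:,:2]@Y)
    print("plate centre-based", )
    xs=S[:,:2]@X; 
    for u in(205,150,578,632):
        l=onz(f,c((u,180),(u+ (0),470)),28);dd=l[0]-l[1];print(np.degrees(np.arctan2(dd[1],dd[0])))
    n=X*(xs.mean()-16)+Y*np.mean(L[:,:2]@Y);print("nest",n)
    ax=np.array([479.86,-288.82]);kn=np.array([451.3,-206.34]);print("axis rel",(ax-n)@X,(ax-n)@Y,"lever len",np.linalg.norm(kn-ax),np.degrees(np.arctan2(*(kn-ax)[::-1])))
E
```

```text
-11.455545600201 58.75341685369118 [620.19759082 620.9096951 ] [-241.66064732 -300.40974858]
cheek y [-248.80705226 -293.33983847]
cheek outer y [-242.24046139 -299.78327758]
floor y [-249.12339883 -291.22065844]
push [587.25050211 587.6637831 ] [-252.50651735 -288.93664283]
plate centre-based
-11.931612745047573
-12.261941159887105
-9.69068521756982
-9.366625057967932
nest [ 533.97125864 -392.18265588]
axis rel -74.65408315686659 89.65843412318928 lever len 87.28472947772707 109.09921795198191
```

Call:
play_rows --jaw '[1,1,1,1,1,1,1,1]' --linear '[[30,1,0],[59,2,0],[59,2,40],[59,2,80],[59,2,110],[59,2,110],[59,2,110],[59,2,110]]' --rot '[[0,0,0.017],[0,0,0.017],[0,0,0.017],[0,0,0.017],[0,0,0.017],[0,0,0.017],[0,0,0.017],[0,0,0.017]]'

```text
time_s: 9.75
position: [534.2, -395.2, 111.9]
tool_rot: [[0.978, -0.206, 0.004], [-0.206, -0.978, -0.002], [0.005, 0.001, -1.0]]
wrist_force: [-0.1, -0.9, -1.2]
gripper_width: 0.366
finger_force: 17.9
```

Call:
play_rows --jaw '[1,1,1,1,1,1]' --linear '[[-1,-3,0],[-1,-3,20],[-1,-3,40],[-1,-3,47],[-1,-3,47],[-1,-3,47]]' --rot '[[0,0,0],[0,0,0],[0,0,0],[0,0,0],[0,0,0],[0,0,0]]'

```text
time_s: 10.35
position: [532.6, -392.4, 63.7]
tool_rot: [[0.978, -0.208, 0.002], [-0.208, -0.978, -0.001], [0.002, 0.001, -1.0]]
wrist_force: [0.8, -0.1, -1.3]
gripper_width: 0.365
finger_force: 17.9
```

Call:
play_rows --jaw '[1,1,1,1]' --linear '[[1,0,3],[1,0,5.5],[1,0,6],[1,0,6]]' --rot '[[0,0,0],[0,0,0],[0,0,0],[0,0,0]]'

```text
time_s: 10.75
position: [533.3, -392.3, 57.0]
tool_rot: [[0.978, -0.208, 0.001], [-0.208, -0.978, -0.001], [0.001, 0.0, -1.0]]
wrist_force: [0.2, -0.3, 0.7]
gripper_width: 0.368
finger_force: 17.9
```

Call:
play_rows --jaw '[-1,-1,-1,-1,-1,-1,-1,-1,-1,-1]' --linear '[[0,0,0],[0,0,0],[0,0,0],[0,0,0],[0,0,0],[0,0,-5],[0,0,-20],[0,0,-60],[0,0,-110],[0,0,-130]]' --rot '[[0,0,0],[0,0,0],[0,0,0],[0,0,0],[0,0,0],[0,0,0],[0,0,0],[0,0,0],[0,0,0],[0,0,0]]'

```text
time_s: 11.75
position: [535.1, -394.0, 193.4]
tool_rot: [[0.978, -0.208, 0.009], [-0.208, -0.978, -0.006], [0.01, 0.004, -1.0]]
wrist_force: [0.4, -0.4, 0.4]
gripper_width: 1.001
finger_force: 0.0
```

Call:
play_rows --jaw '[0.2,0.2,0.2,0.2,0.2,0.2,0.2,0.2,0.2,0.2,0.2]' --linear '[[-20,-28,-10],[-40,-56,-23],[-60,-84,-23],[-80,-112,-23],[-100,-140,-23],[-121,-167,-23],[-121,-167,-23],[-121,-167,-23],[-121,-167,-23],[-121,-167,-23],[-121,-167,-23]]' --rot '[[0,0,0.13],[0,0,0.26],[0,0,0.39],[0,0,0.52],[0,0,0.65],[0,0,0.78],[0,0,0.91],[0,0,1.03],[0,0,1.03],[0,0,1.03],[0,0,1.03]]'

```text
time_s: 12.85
position: [449.3, -203.9, 209.9]
tool_rot: [[0.327, -0.945, 0.001], [-0.945, -0.327, -0.0], [0.0, -0.001, -1.0]]
wrist_force: [0.7, 0.4, 0.4]
gripper_width: 0.4
finger_force: 0.0
```

```bash
python3 - <<'E'
from h import *
f=env.grab_frame("wrist");s=env.read_state();print(s["position"],s["tool_rot"].round(3).tolist(),s["qpos"].round(1),s["time_s"])
np.savez("w4.npz",**{k:np.array(f[k]) for k in f})
im=f["img"]
print(proj(f,[[534,-392,74],[479.8,-289,54],[450,-202,100]]))
b,g,r=[im[...,i].astype(int) for i in range(3)]
m=((r>110)&(g<60)&(b<60)).astype(np.uint8)
n,l,st,ce=cv2.connectedComponentsWithStats(m)
print([(st[i].tolist(),ce[i].round(1).tolist()) for i in range(1,n) if st[i,4]>60])
cv2.imwrite("pics/i.png",cv2.resize(im,(800,500),interpolation=cv2.INTER_CUBIC))
E
```

```text
[ 449.17861813 -203.9008742   209.70888567] [[0.326, -0.945, 0.001], [-0.945, -0.326, 0.0], [0.0, -0.001, -1.0]] [   9.2   23.5   17.8  108.9   -9.3   49.  -129.1] 12.9
[[ 290.60979584 -100.76002081]
 [ 316.56214761   80.8283174 ]
 [ 316.16873006  202.4284569 ]]
[([304, 192, 22, 21, 349], [314.5, 202.3])]
```

View pics/i.png

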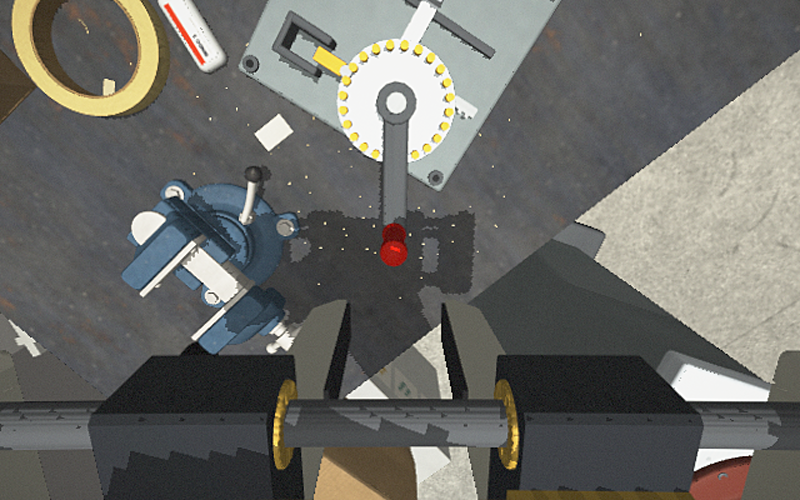

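Call:
play_rows --jaw '[0.2,0.2,0.2,0.2,0.2,0.2,0.2]' --linear '[[-2,-3,40],[-2,-3,80],[-2,-3,90],[-2,-3,90],[-2,-3,110],[-2,-3,136],[-2,-3,136]]' --rot '[[0,0,0],[0,0,0],[0,0,0],[0,0,0],[0,0,0],[0,0,0],[0,0,0]]'

```text
time_s: 13.6
position: [450.8, -200.7, 73.0]
tool_rot: [[0.326, -0.946, -0.002], [-0.946, -0.326, 0.001], [-0.002, 0.001, -1.0]]
wrist_force: [-0.3, -0.1, 1.0]
gripper_width: 0.395
finger_force: 0.0
```

Call:
play_rows --jaw '[1,1,1,1,1,1,1]' --linear '[[0,0,0],[0,0,0],[0,0,0],[0,0,0],[0,0,0],[0,0,0],[0,0,0]]' --rot '[[0,0,0],[0,0,0],[0,0,0],[0,0,0],[0,0,0],[0,0,0],[0,0,0]]' --newtons 25

```text
time_s: 14.3
position: [450.3, -202.0, 74.8]
tool_rot: [[0.324, -0.946, -0.0], [-0.946, -0.324, -0.001], [0.001, 0.001, -1.0]]
wrist_force: [-4.2, -1.2, 5.9]
gripper_width: 0.18
finger_force: 25.0
```

Call:
play_rows --jaw '[1,1,1,1,1,1,1,1]' --linear '[[0.3,9.2,0],[1.5,18.3,0],[3.7,27.3,0],[6.7,35.9,0],[10.6,44.3,0],[15.3,52.2,0],[15.3,52.2,0],[15.3,52.2,0]]' --rot '[[0,0,-0.1],[0,0,-0.2],[0,0,-0.3],[0,0,-0.4],[0,0,-0.5],[0,0,-0.6],[0,0,-0.6],[0,0,-0.6]]' --newtons 35

```text
time_s: 15.1
position: [410.4, -229.1, 74.9]
tool_rot: [[0.805, -0.593, 0.006], [-0.593, -0.805, 0.003], [0.003, -0.006, -1.0]]
wrist_force: [3.9, 6.6, 4.2]
gripper_width: 0.177
finger_force: 35.0
```

```bash
cat > ang.py <<'E'
from h import *
s=env.read_state();p=s["position"];d=p[:2]-[479.6,-288.4]
print(s["time_s"],p.round(1),"R",np.hypot(*d).round(1),"theta",(np.arctan2(d[1],d[0])-np.radians(108.1)).round(3),"F",s["wrist_force"].round(1),"tang",(s["wrist_force"][:2]@[-d[1],d[0]]/np.hypot(*d)).round(1),s["gripper_width"],np.degrees(np.arctan2(s["tool_rot"][1,0],s["tool_rot"][0,0])).round(1),s["qpos"].round(1))
f=env.grab_frame("side");np.savez("w5.npz",**{k:np.array(f[k]) for k in f})
b,g,r=[f["img"][...,i].astype(int) for i in range(3)]
m=((g>r+20)&(g>b+15)&(g>50));ys,xs=np.nonzero(m[180:300,200:420]);print("green",len(xs),xs.mean()+200,ys.mean()+180, "nest centre proj",proj(f,[[534,-392,43]]))
E
python3 ang.py
```

```text
15.1 [ 410.4 -229.1   74.9] R 91.1 theta 0.546 F [3.9 6.6 4.2] tang -7.6 0.1774371320282087 -36.4 [ 25.4  33.3   2.  120.2  -3.1  26.3 -96.6]
green 123 249.72357723577235 236.77235772357724 nest centre proj [[248.94417899 221.46286358]]
```

```bash
python3 - <<'E'
from h import *
f=env.grab_frame("side")
for t in ("wax_block","pusher"):
  for r in env.trace("side",t)[:3]:
    ys,xs=np.nonzero(r["pixels"]);print(t,round(r["confidence"],2),r["extent"],xs.mean(),ys.mean(),f["img"][r["pixels"]].mean(0))
print(proj(f,[[534,-392,12],[534,-392,74],[410,-229,75]]))
for c in ("top",):
  g=env.grab_frame(c)
  for r in env.trace(c,"wax_block")[:3]:
    ys,xs=np.nonzero(r["pixels"]);print(c,round(r["confidence"],2),r["extent"],xs.mean(),ys.mean(),g["img"][r["pixels"]].mean(0))
  print(proj(g,[[534,-392,12],[534,-392,74]]))
b,gg,r=[f["img"][...,i].astype(int) for i in range(3)]
m=((gg>r+12)&(gg>b+8));ys,xs=np.nonzero(m[180:300,200:420])
print(len(xs),np.percentile(xs,[0,10,50,90,100])+200,np.percentile(ys,[0,10,50,90,100])+180)
E
```

```text
wax_block 0.74 [243.6, 211.8, 14.7, 12.7] 248.76415094339623 218.30188679245282 [53.36792453 81.04245283 20.23584906]
wax_block 0.54 [383.9, 233.1, 15.5, 22.2] 392.4108761329305 243.6012084592145 [20.26888218 18.25679758 18.16616314]
[[249.98075685 229.43891988]
 [247.87194704 213.19208361]
 [315.05900373 183.28664244]]
top 0.8 [227.1, 172.6, 20.6, 21.5] 237.41328413284134 180.71955719557195 [32.69372694 31.14760148 31.04059041]
top 0.58 [398.1, 190.0, 19.8, 8.3] 406.28054298642536 193.01357466063348 [64.53846154 89.08597285 35.91402715]
[[402.21798346 197.82005959]
 [407.73371572 192.73599606]]
248 [220. 243. 249. 255. 264.] [180. 213. 220. 296. 299.]
```

Call:
play_rows --jaw '[1,1,1,1,1]' --linear '[[0.1,6.4,0],[0.7,12.8,0],[1.5,18.3,0],[1.5,18.3,0],[1.5,18.3,0]]' --rot '[[0,0,-0.07],[0,0,-0.14],[0,0,-0.2],[0,0,-0.2],[0,0,-0.2]]'

```text
time_s: 15.9
position: [398.6, -246.0, 74.8]
tool_rot: [[0.907, -0.422, 0.002], [-0.422, -0.907, 0.001], [0.002, -0.002, -1.0]]
wrist_force: [0.4, 4.0, 5.1]
gripper_width: 0.177
finger_force: 35.0
```

```bash
python3 ang.py
```

```text
15.9 [ 398.6 -246.    74.8] R 91.4 theta 0.773 F [0.4 4.  5.1] tang -3.8 0.17703088897021596 -25.0 [ 30.   33.3  -1.3 120.3   1.3  26.4 -87.2]
green 122 249.68852459016392 236.84426229508196 nest centre proj [[248.94417899 221.46286358]]
```

Call:
play_rows --jaw '[1,1,1]' --linear '[[0,1.8,0],[0,1.8,0],[0,1.8,0]]' --rot '[[0,0,-0.02],[0,0,-0.02],[0,0,-0.02]]'

```text
time_s: 16.25
position: [398.2, -246.8, 74.8]
tool_rot: [[0.915, -0.403, 0.003], [-0.403, -0.915, 0.002], [0.001, -0.003, -1.0]]
wrist_force: [0.7, 6.4, 5.8]
gripper_width: 0.181
finger_force: 35.0
```

```bash
python3 ang.py | head -1
```

```text
16.25 [ 398.2 -246.8   74.8] R 91.4 theta 0.782 F [0.7 6.4 5.8] tang -6.1 0.180840148187167 -23.8 [ 30.4  33.3  -1.7 120.2   1.6  26.4 -86.3]
```

Call:
play_rows --jaw '[1,1,1]' --linear '[[0,1.8,0],[0,1.8,0],[0,1.8,0]]' --rot '[[0,0,-0.02],[0,0,-0.02],[0,0,-0.02]]'

```text
time_s: 16.6
position: [397.8, -247.6, 74.8]
tool_rot: [[0.923, -0.385, 0.003], [-0.385, -0.923, 0.003], [0.001, -0.004, -1.0]]
wrist_force: [1.7, 8.2, 6.6]
gripper_width: 0.177
finger_force: 35.0
```

```bash
python3 ang.py | head -1
```

```text
16.6 [ 397.8 -247.6   74.8] R 91.4 theta 0.792 F [1.7 8.2 6.6] tang -8.1 0.17737674799074202 -22.6 [ 30.8  33.3  -2.1 120.2   2.   26.5 -85.3]
```

Call:
play_rows --jaw '[1,1,1]' --linear '[[0,1.8,0],[0,1.8,0],[0,1.8,0]]' --rot '[[0,0,-0.02],[0,0,-0.02],[0,0,-0.02]]'

```text
time_s: 16.95
position: [397.4, -248.5, 74.8]
tool_rot: [[0.931, -0.366, 0.003], [-0.366, -0.931, 0.004], [0.001, -0.005, -1.0]]
wrist_force: [2.9, 8.7, 6.6]
gripper_width: 0.177
finger_force: 35.0
```

```bash
python3 ang.py | head -1
```

```text
16.95 [ 397.4 -248.5   74.8] R 91.4 theta 0.803 F [2.9 8.7 6.6] tang -9.1 0.17718591308339302 -21.5 [ 31.3  33.3  -2.5 120.2   2.4  26.6 -84.4]
```

```bash
python3 - <<'E'
from h import *
f=env.grab_frame("wrist");np.savez("w6.npz",**{k:np.array(f[k]) for k in f})
A=[479.6,-288.4]
u,v=proj(f,[[*A,38]])[0];print(u,v)
u0=max(0,min(440,int(u)-100));v0=max(0,int(v)-100)
# pins in both views: angle of pins modulo 15deg relative to the lever arm, and relative to world
def pins(f):
    b,g,r=[f["img"][...,i].astype(int) for i in range(3)]
    m=((r>b+70)&(g>b+30)).astype(np.uint8)
    n,l,st,ce=cv2.connectedComponentsWithStats(m)
    ok=[i for i in range(1,n) if st[i,4]>4]
    W=onz(f,ce[ok],38)[:,:2]-A; rr=np.hypot(*W.T); k=(rr>32)&(rr<50)
    return np.degrees(np.arctan2(W[k,1],W[k,0])),rr[k],st[ok][k,4]
for n in ("w3","w4","w6"):
    a,r,s=pins(dict(np.load(n+".npz")));i=np.argsort(a);z=np.exp(1j*np.radians(a)*24)
    print(n,np.round(a[i],1).tolist(),s[i].tolist(),"phase",np.degrees(np.angle(z.mean()))/24,abs(z.mean()))
cv2.imwrite("pics/j.png",cv2.resize(f["img"][v0:v0+150,u0:u0+200],(800,600),interpolation=cv2.INTER_CUBIC));print(u0,v0)
E
```

```text
331.5692234388858 72.67090706374938
w3 [-168.6, -153.3, -138.3, -123.3, -107.9, -93.3, -78.7, -64.0, -49.4, -34.9, -20.0, -4.6, 9.7, 24.4, 39.6, 55.0, 69.9, 84.3, 130.4, 145.6, 147.0, 160.6, 176.2] [28, 30, 30, 29, 31, 32, 31, 32, 30, 31, 35, 29, 33, 34, 34, 31, 31, 35, 30, 27, 5, 31, 30] phase -4.300888690845623 0.9367802923259047
w4 [-169.8, -154.7, -139.8, -124.7, -109.6, -94.6, -79.5, -64.4, -49.4, -34.3, -19.3, -4.3, 11.1, 26.0, 40.9, 55.8, 70.8, 85.8, 130.0, 145.0, 160.2, 174.9] [39, 42, 42, 45, 46, 44, 49, 44, 44, 45, 45, 43, 40, 40, 39, 37, 35, 37, 34, 37, 36, 38] phase -4.497216376250373 0.9902452852325452
w6 [-169.5, -154.6, -139.7, -124.7, -109.6, -94.5, -79.3, -64.2, -50.1, -2.1, 12.0, 26.8, 41.8, 56.8, 71.9, 86.7, 101.6, 116.3, 131.1, 175.5] [106, 109, 110, 116, 121, 127, 131, 138, 66, 6, 116, 139, 131, 130, 122, 115, 112, 104, 104, 104] phase -3.8970120286336947 0.9503393026241022
231 0
```

View pics/j.png

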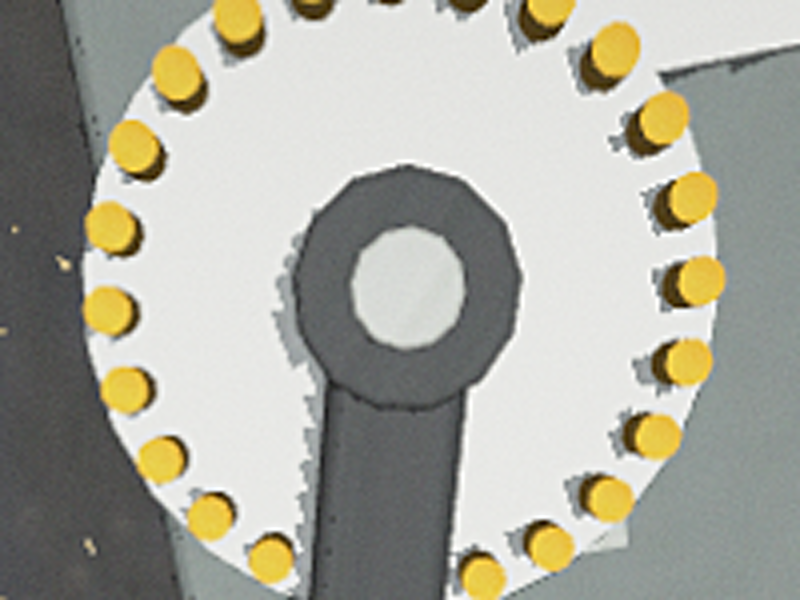

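Call:
play_rows --jaw '[1,1,1,1]' --linear '[[0,2,0],[0,2,0],[0,2,0],[0,2,0]]' --rot '[[0,0,-0.02],[0,0,-0.02],[0,0,-0.02],[0,0,-0.02]]'

```text
time_s: 17.45
position: [396.9, -249.4, 74.8]
tool_rot: [[0.938, -0.347, 0.003], [-0.347, -0.938, 0.006], [0.001, -0.006, -1.0]]
wrist_force: [2.8, 10.8, 6.1]
gripper_width: 0.176
finger_force: 35.0
```

```bash
python3 ang.py | head -1; python3 - <<'E'
from h import *
def pins(f,A=[479.6,-288.4]):
    b,g,r=[f["img"][...,i].astype(int) for i in range(3)]
    m=((r>b+70)&(g>b+30)).astype(np.uint8)
    n,l,st,ce=cv2.connectedComponentsWithStats(m)
    ok=[i for i in range(1,n) if st[i,4]>20]
    W=onz(f,ce[ok],38)[:,:2]-A; rr=np.hypot(*W.T); k=(rr>32)&(rr<50)
    return W[k]
def fit(W):
    # wheel centre + phase by least squares
    from scipy.optimize import least_squares
    a=np.arctan2(W[:,1],W[:,0]);p0=np.angle(np.exp(24j*a).mean())/24
    k=np.round((a-p0)/np.radians(15))
    F=lambda q:(W-[q[0],q[1]]-q[3]*np.c_[np.cos(k*np.radians(15)+q[2]),np.sin(k*np.radians(15)+q[2])]).ravel()
    s=least_squares(F,[0,0,p0,40],loss="soft_l1");return s.x[:2].round(2),np.degrees(s.x[2]).round(2),s.x[3].round(1)
f=env.grab_frame("wrist")
for n,F in (("w3",dict(np.load("w3.npz"))),("w4",dict(np.load("w4.npz"))),("w6",dict(np.load("w6.npz"))),("now",f)): print(n,*fit(pins(F)))
E
```

```text
17.45 [ 396.9 -249.4   74.8] R 91.4 theta 0.814 F [ 2.8 10.8  6.1] tang -10.9 0.1762897842153532 -20.3 [ 31.7  33.3  -2.9 120.1   2.7  26.6 -83.5]
w3 [ 0.53 -0.45] -4.41 37.8
w4 [-0.02  0.23] -4.5 37.7
w6 [-0.41  0.34] -3.93 37.8
now [-0.41  0.32] -3.31 37.8
```

Call:
play_rows --jaw '[1,1,1,1]' --linear '[[0,2,0],[0,2,0],[0,2,0],[0,2,0]]' --rot '[[0,0,-0.01],[0,0,-0.01],[0,0,-0.01],[0,0,-0.01]]'

```text
time_s: 17.95
position: [396.5, -250.2, 74.8]
tool_rot: [[0.942, -0.337, 0.003], [-0.337, -0.942, 0.007], [0.001, -0.008, -1.0]]
wrist_force: [3.9, 13.1, 7.6]
gripper_width: 0.179
finger_force: 35.0
```

```bash
python3 ang.py | head -1
```

```text
17.95 [ 396.5 -250.2   74.8] R 91.4 theta 0.824 F [ 3.9 13.1  7.6] tang -13.5 0.1787213008973471 -19.7 [ 32.1  33.3  -3.2 120.1   2.9  26.7 -82.9]
```

Call:
play_rows --jaw '[1,1,1,1,1]' --linear '[[0,-2,0],[0,-3.5,0],[0,-3.5,0],[0,-3.5,0],[0,-3.5,0]]' --rot '[[0,0,0.02],[0,0,0.03],[0,0,0.03],[0,0,0.03],[0,0,0.03]]'

```text
time_s: 18.5
position: [397.3, -248.6, 74.8]
tool_rot: [[0.931, -0.366, 0.003], [-0.366, -0.931, 0.005], [0.001, -0.005, -1.0]]
wrist_force: [1.6, 9.7, 6.3]
gripper_width: 0.179
finger_force: 35.0
```

```bash
python3 ang.py; python3 - <<'E'
from h import *
f=env.grab_frame("top")
for t in ("wax_block","pusher"):
  for r in env.trace("top",t)[:3]:
    ys,xs=np.nonzero(r["pixels"]);print(t,round(r["confidence"],2),r["extent"],xs.mean(),ys.mean())
print(proj(f,[[534,-392,74],[539,-393,74]]))
g=env.grab_frame("side")
for t in ("wax_block","pusher"):
  for r in env.trace("side",t)[:3]:
    ys,xs=np.nonzero(r["pixels"]);print("side",t,round(r["confidence"],2),r["extent"],xs.mean(),ys.mean())
print(proj(g,[[534,-392,74],[539,-393,74]]))
E
```

```text
18.5 [ 397.3 -248.6   74.8] R 91.4 theta 0.805 F [1.6 9.7 6.3] tang -9.5 0.17919098180942278 -21.4 [ 31.3  33.3  -2.5 120.2   2.4  26.6 -84.4]
green 123 249.70731707317074 236.6991869918699 nest centre proj [[248.94417899 221.46286358]]
wax_block 0.8 [400.6, 187.4, 19.4, 10.3] 406.95454545454544 192.66528925619835
wax_block 0.74 [226.3, 171.1, 20.5, 22.2] 237.1831501831502 180.78754578754578
pusher 0.62 [398.6, 200.7, 13.2, 4.0] 402.64 201.48
pusher 0.6 [398.3, 185.3, 20.2, 13.2] 406.9847908745247 192.36882129277566
[[407.73371572 192.73599606]
 [408.11639929 190.38866447]]
side wax_block 0.71 [242.5, 210.1, 16.2, 16.8] 248.29207920792078 218.7029702970297
side wax_block 0.51 [386.1, 233.6, 15.1, 20.0] 392.41811846689893 242.66550522648083
side wax_block 0.19 [216.8, 259.8, 30.8, 23.6] 231.79780219780218 271.6263736263736
[[247.87194704 213.19208361]
 [247.15690689 214.59191272]]
```

```bash
python3 -c "
from station import env
print(env.hand_in())"
```

```text
the job is handed in; nothing more can be done
None
```

I handed the job in at about 19 s: the jaw is about 17 mm further open, the wax block is upright in the nest, and the arm is holding the lever at about 0.80 rad. That is just past the third click (0.785) and well short of the fourth (1.047), measured from the arm and wheel pins; I never saw the click itself.

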